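# Fill the gap in the dry bath and reset its cutout

## Task

The dry bath's cutout has tripped because its chamber was run with an open gap beside the tube block. Find by trial which of the three aluminium filler bars fills that gap without slack (the thickest that goes in), lower it fully down into the gap without dropping it, and leave the other two on the bench. Then reset the cutout: push its lever fully to off, towards the front panel, and throw it fully on, towards the tube block; do not knock the other things on the bench about.

Things in the scene. Friction and masses are not known exactly. Their poses are not given: they have to be found in the camera images.
- heater: white dry-block heater, fixed, 260 mm deep (x) x 190 wide (y), top deck 95 mm above the bench. Origin: centre of the underside; front panel faces -x, z up. Open chamber: x -45 to +55, y -55 to +55 mm, floor 45 mm above the bench, 50 mm deep. A tube block, level with the deck, stands against the +y wall and fills it except for a slot along the -y wall: the gap.
- gap_wall (a point): fixed side of the gap: on the chamber's -y wall at mid-length, at deck height (heater x 5, y -55, z 95 mm). From here the gap extends to the heater's +y, 100 mm long, 50 deep; its width varies: 2 mm more than the thickness of one of the bars. Too thick a bar stops on the rim; too thin a one goes in with 7 mm or more of play across. A seated bar's tab stands above the deck.
- bar_16: aluminium filler bar, 16 mm thick, 96 long, 50 high, 0.15 to 0.45 kg. A steel pull tab stands on the middle of its top: 8 mm thick (across the bar), 36 long (along the bar), 38 tall, its top 88 mm above the underside. Foot edges chamfered 2 mm. At first upright on the bench. Origin: centre of the underside; x along the length, y across the 16 mm thickness, z up.
- bar_21: aluminium filler bar, 21 mm thick, 96 long, 50 high, 0.15 to 0.45 kg. A steel pull tab stands on the middle of its top: 8 mm thick (across the bar), 36 long (along the bar), 38 tall, its top 88 mm above the underside. Foot edges chamfered 2 mm. At first upright on the bench. Origin: centre of the underside; x along the length, y across the 21 mm thickness, z up.
- bar_26: aluminium filler bar, 26 mm thick, 96 long, 50 high, 0.15 to 0.45 kg. A steel pull tab stands on the middle of its top: 8 mm thick (across the bar), 36 long (along the bar), 38 tall, its top 88 mm above the underside. Foot edges chamfered 2 mm. At first upright on the bench. Origin: centre of the underside; x along the length, y across the 26 mm thickness, z up.
- block_p: aluminium tube block, 25 medium holes, 98 mm long (x), 50 high, 80 to 95 wide (y): the three differ in width, widths not given. One of them, by chance, is in the heater's chamber; the others are spares on the low shelf behind it. Immovable. Origin: foot of its +y face, mid-length; it extends from there to -y. Axes as the heater's.
- block_q: aluminium tube block, 16 large holes, 98 mm long (x), 50 high, 80 to 95 wide (y): the three differ in width, widths not given. One of them, by chance, is in the heater's chamber; the others are spares on the low shelf behind it. Immovable. Origin: foot of its +y face, mid-length; it extends from there to -y. Axes as the heater's.
- block_r: aluminium tube block, 49 small holes, 98 mm long (x), 50 high, 80 to 95 wide (y): the three differ in width, widths not given. One of them, by chance, is in the heater's chamber; the others are spares on the low shelf behind it. Immovable. Origin: foot of its +y face, mid-length; it extends from there to -y. Axes as the heater's.
- cutout (a joint): thermal cutout lever on the heater's front deck, rad, hinged about the heater's y at heater x -98, y +45, z 97 mm. 0 = fully off (leans 0.5 rad to the front, -x), 1.0 = fully on (leans 0.5 rad to the chamber, +x), about 0.5 = tripped, about upright (start: 0.35 to 0.65). A stiff hinge with no spring: it stays where it is left, so take it right to its end stops. About 2 N at the tip moves it.
- cutout_tip (a point): tip of the cutout lever: black paddle 13 mm wide (y), 6 to 8 mm thick, 37 mm from the hinge axis to the tip; upright its tip is 134 mm above the bench. Axes turn with the lever. Its black bezel stands 3 mm proud of the deck.
- tube_rack: bystander: blue tube rack 110 x 70 x 45 mm, with tubes to 56 mm. Origin: centre of the underside.
- tip_box: bystander: green pipette-tip box 85 x 120 x 69 mm. Origin: centre of the underside.
- microplate: bystander: pale 96-well plate 127 x 85 x 13 mm. Origin: centre of the underside.
- blue_cap: bystander: blue screw cap, 36 mm across, 13 mm high. Origin: centre of the underside.
- grey_cap: bystander: grey screw cap, 24 mm across, 11 mm high. Origin: centre of the underside.
- reagent: bystander: amber bottle, 52 mm across, 110 mm high. Origin: centre of the underside.
- forceps: bystander: steel forceps lying flat, 120 x 9 x 6 mm. Origin: centre of the underside.
Mind the look-alikes: they are no part of the job. What is shaped like the bar_16 but green is not meant.

How it is judged:
By the outcome, as a careful person would: the job done as asked, in the order asked, and still so for the second after the job is handed in, with the robot touching nothing.
It also fails if it takes over 72 s, if anything falls off the work surface, if the arm or the gripper's body presses on something with over 40 N, if the wrist force passes 120 N, or if a joint passes its speed limit or range.

## Robot

A 6-joint arm with a two-finger parallel gripper is mounted at the origin on the work surface. World frame = base frame: x ahead of the robot, y to its left, z up, the work surface at z = 0. Lengths are in mm, angles in rad, forces in N, time in s.
With the tool pointing down it reaches from about 275 to 1000 mm from the base axis. Payload 8.4 kg.
Tool frame: the origin (TCP) lies at the very end of the fingers, on their centre line; the grasp point (between the pads) lies 19 mm behind it; z points along the fingers, y is the line along which they close (so a half turn about z gives the same grasp; the last joint's range is limited). The gripper opens to 85 mm and grips with 20 to 120 N. Pads are 22 mm wide; open, the fingers measure 114 mm over their backs; the gripper's body (76 mm by 85 mm) begins 54 mm behind the grasp point. The pads swing forward as they close: fully open they stand 13 mm farther back than shut.
Start: joints at [-1.16, 0.353, 1.633, -0, 1.155, -0.002], TCP at [250.734, -572.504, 231.281] pointing down, gripper open.
Joint ranges: [-2.63, 2.63], [-0.92, 2.1], [0.06, 2.66], [-1.3, 4.44], [0, 2.69], [-3.02, 3.02]. Speed limits (rad/s): [2.22, 2.22, 2.79, 3.14, 3.14, 3.14].

## Interface

Orientations are given as [roll, pitch, yaw] about the fixed x, y, z axes, in that order (R = Rz(yaw) Ry(pitch) Rx(roll)).
In Python, from rig import sensors, grab_frame, camera_params, order gives the robot as it stands. The module is installed in compiled form; this text tells all that it offers.
- The arm moves only by the tool move_arm, never from a script. Its argument "motion" is a list of rows, each a list of 7 numbers: the turn, a rotation vector about the tool's x, y, z in parts of the range, where 1.0 means pi rad, then the shift along the tool's x, y, z in fractions of the full range, 1 being 800 mm, then the finger opening in m, from 0 to 0.0854. A call has 1 to 8 rows; each row is the pose to reach, as a shift and turn from the pose commanded when the call began, along the tool's axes at that moment; what a row does not reach only later rows make up. A row lasts 1/8 s, in which the tool goes at most 62.5 mm and 10.7 degrees, less where a joint would pass 70% of its speed; a pose out of reach is approached as far as the arm can. A shift or turn number past 1, either way, is cut back to 1. A call with a gripper value outside its range is refused whole. The fingers move at their own pace and stop on an object; "grip_force" is the grip in N (left out, the last holds). Time passes only in rows, so rows that repeat a pose let the fingers close. It gives the time, the measured TCP pose, the force, the opening and the grip force at its end, in the units of the state.
- sensors.sense(): the state, without advancing time (a new reading comes with each control period).
- grab_frame(name): name is "side" or "top"; returns (picture, depth): 400x640x3 uint8, red, green, blue; 400x640 float32, mm along the optical axis (not along the pixel's ray), 0 where there is no reading.
- camera_params(name): a dict with "camera_matrix" (3x3 intrinsics, pixels), "world_from_camera" (4x4, takes a point from camera to world coordinates). Camera axes: x right, y down, z forward; pixel columns grow to the right and rows downward; lengths in mm; the calibration is good to about 2 mm. A picture is of the moment at which its call begins. camera_params takes no time and is no camera call.
- order.sign_off(): hands the job in; it is judged then, once.
The state is a dict: "clock": time; "qpos": joint angles; "qvel": joint speeds; "joint_efforts": joint torques, N m; "eef_pos": TCP position; "tcp_rot": TCP orientation; "contact_force": force on the tool from outside, world axes, zero at the start; "wrist_torque": the same for the moment, N m; "opening": opening from 0.0 (shut) to 1.0 (fully open); "grasp_force": force on a finger pad.
Only numpy, scipy, OpenCV 4.12 (cv2) and the standard library are available. Lean on these libraries where they do the work, as an engineer would, in place of code of your own. Each camera call takes 0.05 s, during which the arm holds its last target. There are 200 camera calls.

## Working session

There is one attempt and no reset: what is moved stays moved. The work goes in short steps, Python scripts to look and compute and a tool call to move; the robot and the scene stay as the last step left them, time stands still between calls to the robot, and variables do not carry over. Pictures are saved under pics/ and viewed, at most 10 in all, crops included, and the job is handed in when it is done.

Besides the shell and the picture viewer there is one more tool, called after "Call:" as name(argument=value, ...) on one line, values as JSON. move_arm: Moves the arm, as the interface text tells. Its arguments: {"type":"object","properties":{"motion":{"type":"array","items":{"type":"array","items":{"type":"number"}}},"grip_force":{"type":"number"}},"required":["motion"]}

```bash
mkdir -p pics; python3 - <<'E'
from rig import sensors, grab_frame, camera_params
import cv2, numpy as np
for n in ("side","top"):
    p,d=grab_frame(n); cv2.imwrite(f"pics/{n}0.png",cv2.cvtColor(p,cv2.COLOR_RGB2BGR)); np.save(f"{n}0_d.npy",d); np.save(f"{n}0.npy",p)
    c=camera_params(n); print(n,np.round(c["camera_matrix"],1).tolist(),np.round(c["world_from_camera"],3).tolist())
s=sensors.sense(); print(s)
E
```

```text
side [[372.7, 0.0, 322.4], [0.0, 372.7, 199.0], [0.0, 0.0, 1.0]] [[-0.994, -0.069, 0.089, 449.887], [-0.112, 0.533, -0.839, 964.596], [0.01, -0.843, -0.537, 685.027], [0.0, 0.0, 0.0, 1.0]]
top [[401.2, 0.0, 317.8], [0.0, 401.2, 189.4], [0.0, 0.0, 1.0]] [[-0.003, -0.989, 0.148, 390.387], [-1.0, -0.001, -0.023, 45.588], [0.023, -0.148, -0.989, 1280.867], [0.0, 0.0, 0.0, 1.0]]
{'clock': 0.1, 'qpos': array([-1.16041316e+00,  3.53596202e-01,  1.63404002e+00, -8.13798205e-06,
        1.15518641e+00, -2.40218607e-03]), 'qvel': array([ 0.00135818, -0.00141197, -0.00056609,  0.00046134, -0.00111286,
       -0.00013619]), 'joint_efforts': array([-1.56635779e-03, -6.06358051e+01, -3.42817461e+01, -1.09579537e-04,
        3.84728177e-03,  2.65933818e-05]), 'eef_pos': array([ 250.55842124, -572.12804157,  230.63438161]), 'tcp_rot': array([-3.14036266e+00,  4.48648525e-06,  4.12788649e-01]), 'contact_force': array([ 0.67048022, -0.13362777, -0.33219934]), 'wrist_torque': array([0.03038325, 0.00784252, 0.0391946 ]), 'grasp_force': 0.0, 'opening': 0.9976882609061427}
```

View pics/top0.png

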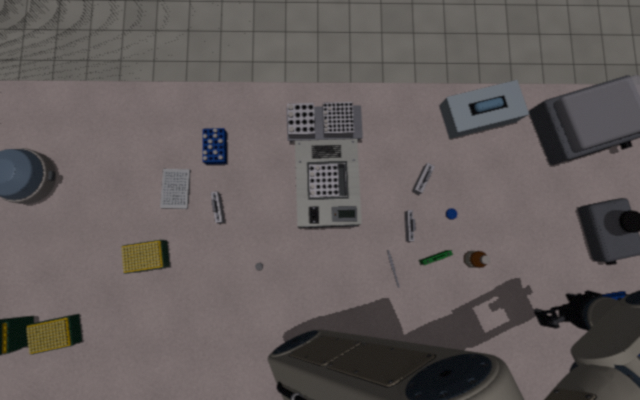

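View pics/side0.png

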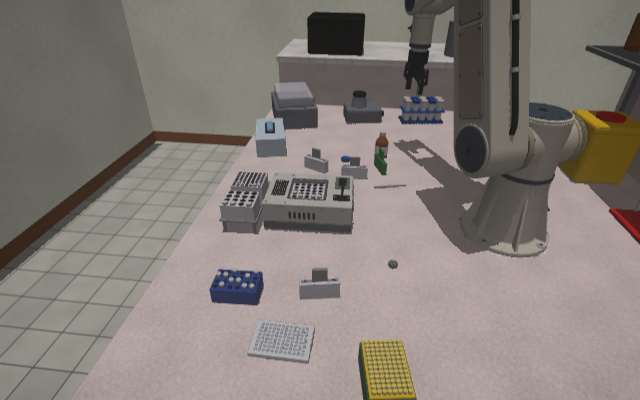

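Top view: the heater is at about (328,185), with its gap on the right side near (343,180) and the lever at (314,214). The grey bars are at (217,207), (423,179) and (409,226). The green bar-shaped thing at (436,257) is the look-alike and isn't meant. One enlarged composite will confirm this, and I'll measure at the same time.

```bash
cat > h.py <<'E'
import numpy as np, cv2
from rig import camera_params
def cloud(n,d):
    c=camera_params(n);K=c["camera_matrix"];T=c["world_from_camera"]
    v,u=np.mgrid[:d.shape[0],:d.shape[1]]
    P=np.stack([(u-K[0,2])*d/K[0,0],(v-K[1,2])*d/K[1,1],d],-1)@T[:3,:3].T+T[:3,3]
    P[d==0]=np.nan
    return P
def ray(n,u,v,z):
    c=camera_params(n);K=c["camera_matrix"];T=c["world_from_camera"]
    r=T[:3,:3]@np.array([(u-K[0,2])/K[0,0],(v-K[1,2])/K[1,1],1]); o=T[:3,3]
    return o+r*(z-o[2])/r[2]
def proj(n,p):
    c=camera_params(n);K=c["camera_matrix"];T=c["world_from_camera"]
    q=K@(T[:3,:3].T@(np.asarray(p,float)-T[:3,3])); return q[:2]/q[2]
E
python3 - <<'E'
from h import *
t=np.load("top0.npy");s=np.load("side0.npy")
def crop(im,x,y,w,h,W,H): return cv2.resize(im[y:y+h,x:x+w],(W,H),interpolation=cv2.INTER_CUBIC)
A=crop(t,285,130,80,110,400,550)
B=crop(t,195,185,50,40,200,160);C=crop(t,395,160,80,110,400,550)
D=crop(s,295,140,100,50,400,200)
im=np.zeros((600,800,3),np.uint8);im[:550,:400]=A;im[:550,400:]=C
im[390:550,600:800]=B
cv2.imwrite("pics/c1.png",im[...,::-1])
for n in("top","side"):
    P=cloud(n,np.load(f"{n}0_d.npy")); print(n)
    for name,px in dict(L=(217,207),U=(423,179),M=(409,226),G=(436,257)).items():
        c=ray("top",*px,50)
        m=(np.abs(P[...,0]-c[0])<60)&(np.abs(P[...,1]-c[1])<60)
        mm=(m&(P[...,2]>15)).astype(np.uint8)
        k,l,st,ce=cv2.connectedComponentsWithStats(mm)
        i=1+np.argmax(st[1:,4]); q=P[l==i]
        tb=q[q[:,2]>62]; tp=q[(q[:,2]>44)&(q[:,2]<56)]
        r=cv2.minAreaRect(q[q[:,2]>40][:,:2].astype(np.float32))
        print(name,c.round(),len(q),"zmax",q[:,2].max().round(),"tab",tb.mean(0).round(1),len(tb),"top",tp.mean(0).round(1),len(tp),"bench",np.nanmedian(P[...,2][m&(P[...,2]<12)]).round(1),np.round(r[0],1),np.round(r[1],1),round(r[2],1))
    m=(P[...,2]>88)&(P[...,2]<102)&(np.abs(P[...,1])<130)&(P[...,0]>300)&(P[...,0]<620)
    q=P[m]; r=cv2.minAreaRect(q[:,:2].astype(np.float32)); print("heater",np.nanmedian(q[:,2]),r, np.percentile(q[:,0],[.5,99.5]),np.percentile(q[:,1],[.5,99.5]))
E
```

```text
top
L [520. 326.  50.] 294 zmax 92.0 tab [520.6 329.4  82.1] 54 top [520.3 328.7  50.4] 164 bench 0.4 [521.  330.9] [96.6 22. ] 10.5
U [ 608. -313.   50.] 316 zmax 93.0 tab [ 611.4 -315.3   82.6] 51 top [ 611.2 -314.3   50.3] 195 bench 0.0 [ 613.4 -317.3] [26.7 97.2] 63.2
M [ 461. -263.   50.] 269 zmax 93.0 tab [ 464.3 -265.2   81.5] 53 top [ 463.3 -265.5   50.3] 138 bench 0.1 [ 462.7 -266.9] [95.6 17.1] 0.6
G [ 366. -342.   50.] 221 zmax 95.0 tab [ 365.6 -343.3   82.5] 51 top [ 365.6 -342.    50. ] 123 bench 0.0 [ 365.8 -345.9] [16.8 95.5] 19.1
heater 95.53427170557461 ((539.7129516601562, -11.905967712402344), (161.416015625, 190.27975463867188), 0.4237919747829437) [458.88840615 617.69786872] [-105.84702914   83.35866262]
side
L [520. 326.  50.] 846 zmax 92.0 tab [522.  332.6  78.4] 163 top [522.5 334.3  50.5] 300 bench 1.5 [522.3 331. ] [95.4 22.3] 10.2
U [ 608. -313.   50.] 342 zmax 91.0 tab [ 612.  -316.1   77.2] 69 top [ 612.6 -312.1   50.5] 104 bench 2.7 [ 615. -317.] [ 35.2 102.4] 58.3
M [ 461. -263.   50.] 367 zmax 90.0 tab [ 464.  -266.3   77.3] 79 top [ 462.6 -263.6   50.5] 96 bench 2.3 [ 462.9 -266. ] [20.5 93.5] 88.8
G [ 366. -342.   50.] 197 zmax 92.0 tab [ 366.9 -342.9   78.4] 43 top [ 366.8 -337.6   50.8] 57 bench 2.2 [ 365.4 -343.5] [18.2 98.6] 18.9
heater 96.81762030624645 ((541.6167602539062, -12.703056335449219), (160.78045654296875, 195.63980102539062), 1.5781545639038086) [461.19916708 619.26843897] [-107.4579861   85.1418043]
```

View pics/c1.png

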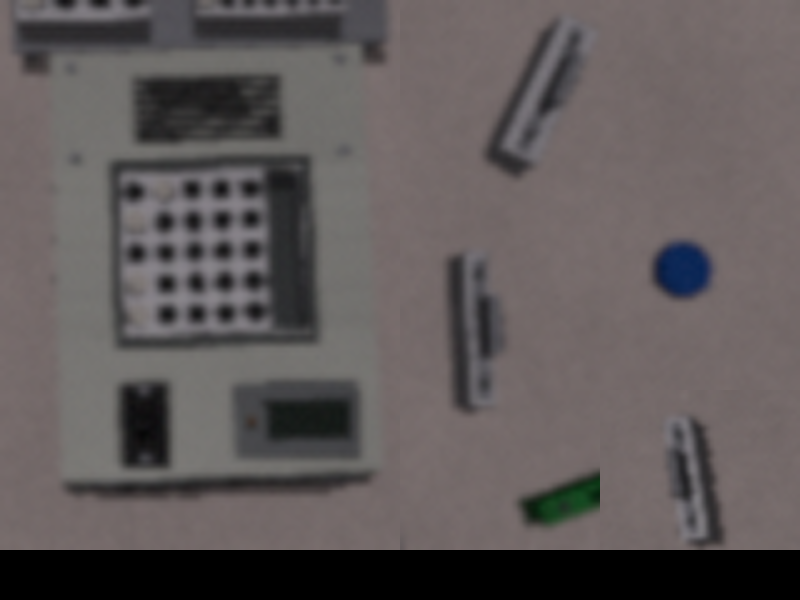

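The crop shows the chamber holding block_p (25 holes), with the gap on its right at about px (339..347,160-198). Rectangle fits give thicknesses of 22 mm for the left bar (bar_21), 27 mm for the upper right (bar_26) and 17 mm for the lower right (bar_16). Next I'll measure the heater pose, the gap and the lever.

```bash
python3 - <<'E'
from h import *
for n in("top","side"):
    P=cloud(n,np.load(f"{n}0_d.npy")); print(n)
    m=(P[...,2]>88)&(P[...,2]<102)&(np.abs(P[...,1]+12)<130)&(P[...,0]>380)&(P[...,0]<730)
    k,l,st,ce=cv2.connectedComponentsWithStats(m.astype(np.uint8)); i=1+np.argmax(st[1:,4]); q=P[l==i]
    r=cv2.minAreaRect(q[:,:2].astype(np.float32)); print("heater z",np.median(q[:,2]),np.round(r[0],1),np.round(r[1],1),round(r[2],2))
    # side edges vs x
    xs=np.arange(q[:,0].min()+15,q[:,0].max()-15,12)
    e=np.array([[x,*np.percentile(q[np.abs(q[:,0]-x)<6][:,1],[1,99])] for x in xs])
    print("edge slopes",np.polyfit(e[:,0],e[:,1],1),np.polyfit(e[:,0],e[:,2],1))
    # lever
    m=(P[...,2]>108)&(P[...,2]<150)&(np.abs(P[...,1]+12)<110)&(P[...,0]>380)&(P[...,0]<720)
    q=P[m]; print("high pts",len(q),q.mean(0).round(1) if len(q) else 0,q.min(0).round(1) ,q.max(0).round(1)); 
    if len(q):print(q[np.argsort(-q[:,2])[:8]].round(0).tolist())
P=cloud("top",np.load("top0_d.npy")); t=np.load("top0.npy").astype(int)
for v in (168,175,182,189): 
    print(v,[(u,int(P[v,u,1]),int(P[v,u,2]),int(t[v,u].mean())) for u in range(333,352)])
E
```

```text
top
heater z 95.46208245039247 [591.   -9.6] [262.7 190. ] 2.0
edge slopes [ 3.67163650e-02 -1.24319922e+02] [3.58842004e-02 6.25636039e+01]
high pts 8 [489.2  31.6 132.9] [487.7  27.3 129.9] [490.7  35.9 134.5]
[[488.0, 30.0, 134.0], [491.0, 33.0, 134.0], [491.0, 30.0, 134.0], [491.0, 27.0, 134.0], [488.0, 36.0, 133.0], [491.0, 36.0, 133.0], [488.0, 27.0, 131.0], [488.0, 33.0, 130.0]]
side
heater z 96.84136320890008 [592.3 -10.9] [261.  195.7] 2.07
edge slopes [ 2.64517042e-02 -1.19171136e+02] [3.56139443e-02 6.42466145e+01]
high pts 24 [491.8  34.6 124.5] [488.3  26.5 109.3] [495.   38.5 137.3]
[[492.0, 38.0, 137.0], [489.0, 30.0, 136.0], [492.0, 29.0, 135.0], [489.0, 32.0, 134.0], [494.0, 38.0, 134.0], [491.0, 37.0, 133.0], [489.0, 35.0, 132.0], [488.0, 38.0, 131.0]]
168 [(333, -27, 93, 78), (334, -30, 94, 45), (335, -33, 94, 41), (336, -36, 96, 60), (337, -39, 96, 69), (338, -46, 44, 57), (339, -49, 43, 43), (340, -53, 43, 39), (341, -55, 47, 40), (342, -59, 43, 38), (343, -61, 56, 39), (344, -61, 85, 40), (345, -64, 91, 46), (346, -66, 99, 56), (347, -70, 95, 84), (348, -73, 96,
[... 545 characters left out ...]
8), (337, -39, 93, 119), (338, -46, 44, 92), (339, -49, 45, 58), (340, -52, 46, 46), (341, -55, 49, 45), (342, -59, 40, 46), (343, -61, 45, 43), (344, -63, 65, 40), (345, -63, 94, 44), (346, -66, 99, 50), (347, -69, 97, 62), (348, -72, 93, 93), (349, -76, 90, 108), (350, -78, 99, 113), (351, -81, 97, 113)]
189 [(333, -27, 97, 132), (334, -30, 96, 123), (335, -33, 98, 114), (336, -36, 96, 111), (337, -39, 93, 115), (338, -42, 91, 99), (339, -48, 47, 68), (340, -52, 45, 50), (341, -55, 43, 46), (342, -58, 42, 46), (343, -61, 42, 44), (344, -63, 53, 40), (345, -64, 80, 40), (346, -66, 94, 45), (347, -69, 95, 56), (348, -72, 96, 83), (349, -75, 93, 105), (350, -78, 95, 111), (351, -81, 91, 113)]
```

Heater yaw is about 0.036 rad and its centre about (591.5,-10.2). The gap's edges are near y -41.5 and -64, so about 23 mm wide, and its centre is about (598,-53.3). That makes bar_21 (the left one, at (521,331), axis about 0.18 rad) the one to try first. I'll move above it.

Units first: shifts go in shares of 800 mm and turns go in shares of pi rad. So -0.719 m / 0.8 = -0.8988, 0.611 m / 0.8 = 0.7638, 0.233 rad / 3.1416 = 0.0742.

Call:
move_arm(motion=[[0,0,0.0742,0.7638,-0.8988,0.0375,0.06],[0,0,0.0742,0.7638,-0.8988,0.0375,0.06],[0,0,0.0742,0.7638,-0.8988,0.0375,0.06],[0,0,0.0742,0.7638,-0.8988,0.0375,0.06],[0,0,0.0742,0.7638,-0.8988,0.0375,0.06],[0,0,0.0742,0.7638,-0.8988,0.0375,0.06],[0,0,0.0742,0.7638,-0.8988,0.0375,0.06],[0,0,0.0742,0.7638,-0.8988,0.0375,0.06]])

```text
clock: 1.1
eef_pos: [394.6, -92.0, 215.4]
tcp_rot: [3.141, -0.001, 0.179]
contact_force: [1.0, -0.1, -0.4]
opening: 0.699
grasp_force: 0.0
```

```bash
cat > to.py <<'E'
# usage: to.py x y z yaw -> tool-frame deltas from the pose now (mm, rad)
import sys, numpy as np
from rig import sensors
from scipy.spatial.transform import Rotation as R
s=sensors.sense(); x,y,z,yaw=map(float,sys.argv[1:5])
A=R.from_euler("xyz",s["tcp_rot"]); B=R.from_euler("xyz",[np.pi,0,yaw])
print("t",round(s["clock"],2),"tcp",s["eef_pos"].round(1),s["tcp_rot"].round(4),"F",s["contact_force"].round(1),"open",round(s["opening"]*85.4,1),"q1,q6",s["qpos"][[0,5]].round(2))
print("rotvec",(A.inv()*B).as_rotvec().round(4),"shift",A.inv().apply(np.array([x,y,z])-s["eef_pos"]).round(1))
E
python3 to.py 521.5 331 130 0.18
```

```text
t 1.1 tcp [394.6 -92.  215.4] [ 3.1413e+00 -5.0000e-04  1.7950e-01] F [ 1.  -0.1 -0.4] open 59.7 q1,q6 [-0.23  1.16]
rotvec [ 0.0002 -0.0005 -0.0005] shift [ 200.3 -393.5   85.5]
```

In the tool's units: -0.3935 m / 0.8 = -0.4919, 0.2 m / 0.8 = 0.25.

Call:
move_arm(motion=[[0,0,0,0.25,-0.4919,0.0813,0.05],[0,0,0,0.25,-0.4919,0.0813,0.05],[0,0,0,0.25,-0.4919,0.0813,0.05],[0,0,0,0.25,-0.4919,0.0813,0.05],[0,0,0,0.25,-0.4919,0.0813,0.05],[0,0,0,0.25,-0.4919,0.0813,0.05],[0,0,0,0.25,-0.4919,0.0813,0.05],[0,0,0,0.25,-0.4919,0.0813,0.05]])

```text
clock: 2.1
eef_pos: [521.0, 332.5, 149.2]
tcp_rot: [-3.141, 0.0, 0.183]
contact_force: [-0.1, -0.0, 0.5]
opening: 0.583
grasp_force: 0.0
```

```bash
python3 to.py 521.5 331 56 0.18; python3 - <<'E'
# top-view colour/height refinement of bar axis and tab, fingers hovering may hide it: use the first frames
from h import *
for n in("top","side"):
    P=cloud(n,np.load(f"{n}0_d.npy"))
    m=(np.abs(P[...,0]-521)<62)&(np.abs(P[...,1]-331)<40)&(P[...,2]>44)
    q=P[m]; 
    for a,b in((44,56),(60,95)):
        k=q[(q[:,2]>a)&(q[:,2]<b)][:,:2]; c=k.mean(0); w,v=np.linalg.eigh(np.cov((k-c).T)); ax=v[:,1]; print(n,a,c.round(1),"angle",np.arctan(ax[1]/ax[0]).round(3),"across",np.percentile((k-c)@v[:,0],[2,98]).round(1),"along",np.percentile((k-c)@ax,[1,99]).round(1))
E
```

```text
t 2.1 tcp [521.  332.5 149.2] [-3.1412e+00  3.0000e-04  1.8270e-01] F [-0.1 -0.   0.5] open 49.8 q1,q6 [0.57 1.95]
rotvec [-0.0004  0.0003  0.0027] shift [ 0.2  1.6 93.2]
top 44 [520.3 328.7] angle 0.184 across [-12.3   8.4] along [-48.   46.2]
top 60 [520.6 329.3] angle 0.19 across [-4.4  3.3] along [-17.4  17.1]
side 44 [522.5 334.3] angle 0.179 across [-7.2 13.7] along [-46.7  47.3]
side 60 [521.9 332.6] angle 0.212 across [-2.4  5.4] along [-17.1  17.8]
```

In the tool's units: 0.093 m / 0.8 = 0.1163, 0.05 m / 0.8 = 0.0625.

Call:
move_arm(motion=[[0,0,0,0,0.0019,0.0625,0.05],[0,0,0,0,0.0019,0.1,0.05],[0,0,0,0,0.0019,0.1163,0.05],[0,0,0,0,0.0019,0.1163,0.03],[0,0,0,0,0.0019,0.1163,0.01],[0,0,0,0,0.0019,0.1163,0.0],[0,0,0,0,0.0019,0.1163,0.0],[0,0,0,0,0.0019,0.1163,0.0]], grip_force=60)

```text
clock: 3.1
eef_pos: [522.0, 328.0, 58.9]
tcp_rot: [-3.141, -0.002, 0.18]
contact_force: [-0.5, -0.4, 7.2]
opening: 0.086
grasp_force: 61.0
```

```bash
python3 to.py 521 331 200 0.036; python3 - <<'E'
from h import *
from rig import grab_frame
for n in("top","side"):
    p,d=grab_frame(n); P=cloud(n,d)
    m=(np.abs(P[...,0]-521)<62)&(np.abs(P[...,1]-331)<40)&(P[...,2]>44)&(P[...,2]<55)
    k=P[m][:,:2]; c=k.mean(0); w,v=np.linalg.eigh(np.cov((k-c).T)); ax=v[:,1]; print(n,len(k),c.round(1),"angle",np.arctan(ax[1]/ax[0]).round(3))
    r=cv2.minAreaRect(k.astype(np.float32)); print(np.round(r[0],1),np.round(r[1],1))
E
```

```text
t 3.1 tcp [522.  328.   58.9] [-3.1409e+00 -2.2000e-03  1.7980e-01] F [-0.5 -0.4  7.2] open 7.3 q1,q6 [0.56 1.95]
rotvec [-0.0008 -0.0022  0.1438] shift [-1.000e-01 -3.200e+00 -1.411e+02]
top 7 [564.3 328.8] angle 0.211
[563.  329.4] [12.8  3.9]
side 284 [522.1 333. ] angle 0.186
[522.6 329.3] [95.5 22.2]
```

In the tool's units: -0.14 m / 0.8 = -0.175, -0.13 m / 0.8 = -0.1625, 0.144 rad / 3.1416 = 0.0458.

Call:
move_arm(motion=[[0,0,0,0,0,-0.0063,0.0],[0,0,0,0,0,-0.025,0.0],[0,0,0.0095,0,0,-0.075,0.0],[0,0,0.0255,0,0,-0.125,0.0],[0,0,0.0382,0,0,-0.1625,0.0],[0,0,0.0458,0,0,-0.175,0.0],[0,0,0.0458,0,0,-0.175,0.0],[0,0,0.0458,0,0,-0.175,0.0]])

```text
clock: 4.2
eef_pos: [520.3, 327.1, 195.9]
tcp_rot: [3.14, 0.002, 0.036]
contact_force: [0.7, -0.4, -3.2]
opening: 0.084
grasp_force: 59.6
```

```bash
python3 to.py 598 -54.5 195 0.036
```

```text
t 4.2 tcp [520.3 327.1 195.9] [3.1404e+00 2.1000e-03 3.6400e-02] F [ 0.7 -0.4 -3.2] open 7.2 q1,q6 [0.56 2.09]
rotvec [0.0012 0.0021 0.0004] shift [ 63.8 384.2   1.3]
```

In the tool's units: 0.384 m / 0.8 = 0.48, 0.036 m / 0.8 = 0.045.

Call:
move_arm(motion=[[0,0,0,0.0075,0.0438,0,0.0],[0,0,0,0.02,0.1188,0,0.0],[0,0,0,0.0325,0.1938,0,0.0],[0,0,0,0.045,0.2688,0,0.0],[0,0,0,0.0575,0.3438,0,0.0],[0,0,0,0.07,0.4188,0,0.0],[0,0,0,0.0775,0.4625,0,0.0],[0,0,0,0.08,0.48,0,0.0]])

```text
clock: 5.2
eef_pos: [598.3, -55.9, 195.9]
tcp_rot: [-3.141, 0.002, 0.034]
contact_force: [-0.0, 0.2, -2.8]
opening: 0.083
grasp_force: 59.8
```

In the tool's units: 0.02 m / 0.8 = 0.025, 0.015 m / 0.8 = 0.0188.

Call:
move_arm(motion=[[0,0,0,0,0,0.0125,0.0],[0,0,0,0,0,0.0188,0.0],[0,0,0,0,0,0.025,0.0],[0,0,0,0,0,0.025,0.0]])

```text
clock: 5.7
eef_pos: [598.4, -52.9, 176.8]
tcp_rot: [-3.141, 0.001, 0.037]
contact_force: [0.6, -0.8, -2.9]
opening: 0.084
grasp_force: 59.8
```

```bash
python3 to.py 598 -54.5 165 0.036; python3 - <<'E'
from h import *
from rig import grab_frame
ims=[]
for n,(x,y,w,h) in dict(top=(295,130,80,110),side=(240,150,140,100)).items():
    p,d=grab_frame(n); P=cloud(n,d); np.save(f"{n}1_d.npy",d)
    ims.append(cv2.resize(p[y:y+h,x:x+w],(400,int(h*400/w)),interpolation=cv2.INTER_CUBIC))
    m=(np.abs(P[...,0]-598)<62)&(np.abs(P[...,1]+54)<30)&(P[...,2]>118)&(P[...,2]<172)
    k=P[m]; print(n,len(k),np.percentile(k[:,2],[2,50,98]).round(1))
    t=k[(np.abs(k[:,2]-np.median(k[:,2][k[:,2]>148]))<7)]
    r=cv2.minAreaRect(t[:,:2].astype(np.float32)); print("bar top",np.round(r[0],1),np.round(r[1],1),round(r[2],2), np.median(t[:,2]))
im=np.zeros((550,800,3),np.uint8)
for i,a in enumerate(ims): im[:a.shape[0],400*i:400*i+400]=a
cv2.imwrite("pics/c2.png",im[...,::-1])
E
```

```text
t 5.7 tcp [598.4 -52.9 176.8] [-3.1414e+00  1.0000e-03  3.7000e-02] F [ 0.6 -0.8 -2.9] open 7.1 q1,q6 [-0.09  1.44]
rotvec [-0.0002  0.001   0.001 ] shift [-0.4  1.5 11.8]
top 109 [124.9 167.5 171.6]
bar top [567.9 -52.5] [20.1 37.1] 89.5 168.2284335865454
side 514 [122.9 149.7 171.1]
bar top [598.4 -51.3] [24.3 94.4] 89.95 163.671286972992
```

View pics/c2.png

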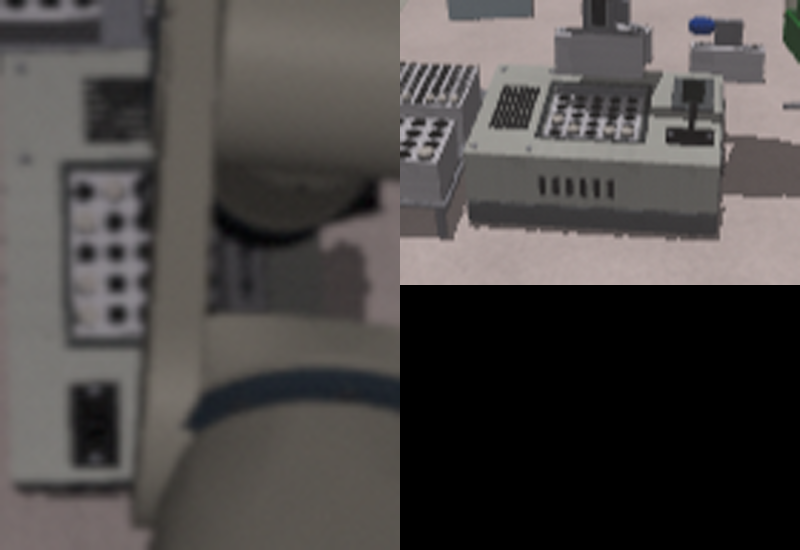

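The picture shows the bar hovering above the gap in the side view at about px (450,170) (full frame), parallel to the slot; the top view is hidden by the arm. In the side view the bar reads +1.6 mm in y against the TCP. I'll measure the gap edges in that same view.

```bash
python3 - <<'E'
from h import *
P=cloud("side",np.load("side0_d.npy")); s=np.load("side0.npy").astype(int)
for X in (575,598,620):
    u,v=proj("side",[X,-53,95]); u=int(round(u))
    print(X,u,[(w,int(P[w,u,1]),int(P[w,u,2]),int(s[w,u].mean())) for w in range(int(v)-8,int(v)+10)])
for Y in (-10,-30):   # chamber ends along x
    u,v=proj("side",[598,Y,95]); v=int(round(v))
    print(Y,v,[(w,int(P[v,w,0]),int(P[v,w,2]),int(s[v,w].mean())) for w in list(range(282,296))+list(range(322,336))])
E
```

```text
575 317 [(174, -100, 98, 159), (175, -95, 97, 153), (176, -88, 97, 152), (177, -84, 96, 151), (178, -76, 97, 152), (179, -68, 97, 116), (180, -67, 94, 78), (181, -66, 91, 78), (182, -66, 87, 71), (183, -65, 85, 82), (184, -38, 96, 107), (185, -28, 99, 131), (186, -23, 98, 157), (187, -15, 99, 170), (188, -13, 97, 170), (189, -9, 96, 169), (190, -1, 97, 166), (191, 5, 98, 166)]
598 310 [(173, -277, 3, 162), (174, -100, 96, 157), (175, -93, 97, 153), (176, -87, 96, 153), (177, -83, 95, 154), (178, -74, 96, 132), (179, -66, 97, 97), (180, -64, 94, 78), (181, -60, 93, 69), (182, -66, 86, 68), (183, -38, 98, 94), (184, -36, 96, 82), (185, -29, 97, 59), (186, -27, 94, 107), (187, -14, 98, 98), (188, -13, 95, 130), (189, -4, 97, 169), (190, 0, 96, 134)]Traceback (most recent call last):
  File "<stdin>", line 5, in <module>
ValueError: cannot convert float NaN to integer
```

In the tool's units: 0.027 m / 0.8 = 0.0338, 0.001 m / 0.8 = 0.0013.

Call:
move_arm(motion=[[0,0,0,0,0.0013,0.0075,0.0],[0,0,0,0,0.0013,0.015,0.0],[0,0,0,0,0.0013,0.02,0.0],[0,0,0,0,0.0013,0.0238,0.0],[0,0,0,0,0.0013,0.0263,0.0],[0,0,0,0,0.0013,0.0288,0.0],[0,0,0,0,0.0013,0.0313,0.0],[0,0,0,0,0.0013,0.0338,0.0]])

```text
clock: 6.8
eef_pos: [598.9, -54.9, 150.3]
tcp_rot: [3.142, -0.0, 0.036]
contact_force: [1.2, 0.3, -3.3]
opening: 0.08
grasp_force: 59.9
```

```bash
python3 to.py 598 -54 104 0.036; python3 -c "
from rig import sensors;print(sensors.sense()['wrist_torque'])"
```

```text
t 6.8 tcp [598.9 -54.9 150.3] [ 3.1416e+00 -1.0000e-04  3.5800e-02] F [ 1.2  0.3 -3.3] open 6.8 q1,q6 [-0.09  1.44]
rotvec [ 0.     -0.0001 -0.0002] shift [-0.8 -0.9 46.3]
[ 0.03913317 -0.00876426 -0.03770866]
```

Already below the deck level with no contact force. I'll continue down.

Call:
move_arm(motion=[[0,0,0,0,0,0.0038,0.0],[0,0,0,0,0,0.0075,0.0],[0,0,0,0,0,0.0113,0.0],[0,0,0,0,0,0.015,0.0],[0,0,0,0,0,0.0188,0.0],[0,0,0,0,0,0.0225,0.0]])

```text
clock: 7.55
eef_pos: [598.8, -54.9, 132.2]
tcp_rot: [3.142, -0.0, 0.036]
contact_force: [0.4, -0.1, -3.1]
opening: 0.077
grasp_force: 59.9
```

```bash
python3 to.py 598 -54 104 0.036
```

```text
t 7.55 tcp [598.8 -54.9 132.2] [ 3.1416 -0.      0.0358] F [ 0.4 -0.1 -3.1] open 6.6 q1,q6 [-0.09  1.44]
rotvec [ 0.     -0.     -0.0002] shift [-0.8 -0.9 28.2]
```

The bar is 22 mm into the gap and hanging free. Next comes the play test across the gap: ±3.5 mm.

In the tool's units: 0.0035 m / 0.8 = 0.0044, 0.0025 m / 0.8 = 0.0031.

Call:
move_arm(motion=[[0,0,0,0,0.0019,0,0.0],[0,0,0,0,0.0031,0,0.0],[0,0,0,0,0.0044,0,0.0],[0,0,0,0,0.0044,0,0.0]])

```text
clock: 8.05
eef_pos: [598.6, -56.6, 132.1]
tcp_rot: [-3.138, 0.001, 0.035]
contact_force: [-0.2, 10.3, -5.0]
opening: 0.082
grasp_force: 59.6
```

Call:
move_arm(motion=[[0,0,0,0,-0.0025,0,0.0],[0,0,0,0,-0.0044,0,0.0],[0,0,0,0,-0.0069,0,0.0],[0,0,0,0,-0.0088,0,0.0],[0,0,0,0,-0.0088,0,0.0]])

```text
clock: 8.68
eef_pos: [598.9, -53.1, 132.7]
tcp_rot: [3.139, -0.001, 0.036]
contact_force: [0.5, -8.5, -2.4]
opening: 0.084
grasp_force: 60.1
```

The play is about 2 to 3 mm, with firm contact on both sides (+10 and -8.5 N). So bar_21 fits: a 26 mm bar couldn't enter, and a gap sized for it would have shown 7 mm of play. I'll recentre and lower fully.

Call:
move_arm(motion=[[0,0,0,0,0.0044,0,0.0],[0,0,0,0,0.0044,0.005,0.0],[0,0,0,0,0.0044,0.0113,0.0],[0,0,0,0,0.0044,0.0175,0.0],[0,0,0,0,0.0044,0.0225,0.0],[0,0,0,0,0.0044,0.0263,0.0],[0,0,0,0,0.0044,0.0288,0.0],[0,0,0,0,0.0044,0.0313,0.0]])

```text
clock: 9.68
eef_pos: [598.9, -54.9, 107.3]
tcp_rot: [3.142, -0.0, 0.036]
contact_force: [-0.2, -0.3, -3.2]
opening: 0.082
grasp_force: 60.0
```

In the tool's units: 0.004 m / 0.8 = 0.005, 0.003 m / 0.8 = 0.0038.

Call:
move_arm(motion=[[0,0,0,0,0,0.0013,0.0],[0,0,0,0,0,0.0025,0.0],[0,0,0,0,0,0.0038,0.0],[0,0,0,0,0,0.005,0.0]])

```text
clock: 10.18
eef_pos: [598.8, -54.9, 103.9]
tcp_rot: [-3.142, 0.0, 0.036]
contact_force: [-4.0, -0.7, 10.6]
opening: 0.082
grasp_force: 61.8
```

Contact at TCP z 103.9, exactly where the floor should stop it. Release and rise.

In the tool's units: -0.11 m / 0.8 = -0.1375, -0.09 m / 0.8 = -0.1125.

Call:
move_arm(motion=[[0,0,0,0,0,-0.0013,0.0],[0,0,0,0,0,-0.0013,0.012],[0,0,0,0,0,-0.0013,0.03],[0,0,0,0,0,-0.0013,0.03],[0,0,0,0,0,-0.0125,0.03],[0,0,0,0,0,-0.05,0.03],[0,0,0,0,0,-0.1125,0.03],[0,0,0,0,0,-0.1375,0.03]])

```text
clock: 11.18
eef_pos: [600.2, -55.0, 217.1]
tcp_rot: [3.141, -0.004, 0.036]
contact_force: [-0.0, -1.4, -0.8]
opening: 0.348
grasp_force: 0.0
```

In the tool's units: -0.19 m / 0.8 = -0.2375, -0.16 m / 0.8 = -0.2.

Call:
move_arm(motion=[[0,0,0,-0.0125,-0.075,0,0.0],[0,0,0,-0.0375,-0.15,0,0.0],[0,0,0,-0.075,-0.2,0,0.0],[0,0,0,-0.125,-0.2375,0,0.0],[0,0,0,-0.125,-0.2375,0,0.0]])

```text
clock: 11.8
eef_pos: [489.6, 133.0, 214.0]
tcp_rot: [-3.141, 0.001, 0.039]
contact_force: [0.9, 0.5, -0.3]
opening: 0.001
grasp_force: 0.0
```

```bash
python3 to.py 491 32 200 0.036; python3 - <<'E'
from h import *
from rig import grab_frame
ims=[]
for n,(x,y,w,h) in dict(top=(290,130,80,110),side=(240,150,140,100)).items():
    p,d=grab_frame(n); P=cloud(n,d)
    ims.append(cv2.resize(p[y:y+h,x:x+w],(400,int(h*400/w)),interpolation=cv2.INTER_CUBIC))
    m=(np.abs(P[...,0]-598)<50)&(np.abs(P[...,1]+54)<10)&(P[...,2]>60)&(P[...,2]<150); k=P[m]
    print(n,"bar top z",np.median(k[:,2][(k[:,2]<105)]),"tab max",np.percentile(k[:,2],98), k[k[:,2]>110].mean(0))
    m=(P[...,2]>108)&(P[...,2]<142)&(np.abs(P[...,1]-32)<16)&(np.abs(P[...,0]-490)<35); q=P[m]
    print("lever",len(q),q[np.argsort(-q[:,2])[:10]].mean(0).round(1) if len(q) else 0, [q.min(0).round(),q.max(0).round()] if len(q) else 0)
im=np.zeros((550,800,3),np.uint8)
for i,a in enumerate(ims): im[:a.shape[0],400*i:400*i+400]=a
cv2.imwrite("pics/c3.png",im[...,::-1])
E
```

```text
t 11.8 tcp [489.6 133.  214. ] [-3.1413e+00  7.0000e-04  3.8700e-02] F [ 0.9  0.5 -0.3] open 0.0 q1,q6 [0.26 1.79]
rotvec [-0.0003  0.0007  0.0027] shift [ -2.5 101.   13.9]
top bar top z 95.29057023217183 tab max 135.015268079967 [595.46244981 -52.10872554 129.95753114]
lever 8 [489.1  31.6 134.3] [array([488.,  27., 130.]), array([491.,  36., 142.])]
side bar top z 97.41434012135409 tab max 135.09844191379995 [599.2287674  -51.39119781 124.56202826]
lever 24 [491.1  33.7 133.1] [array([488.,  27., 108.]), array([495.,  39., 136.])]
```

View pics/c3.png

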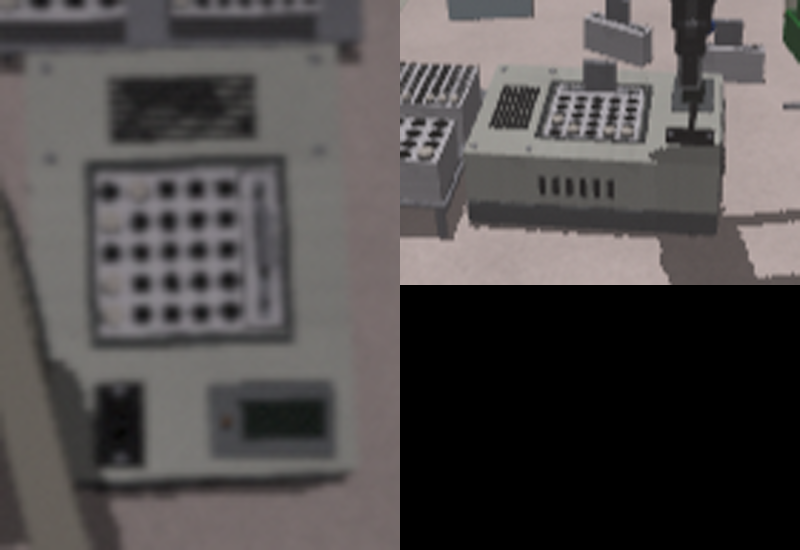

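The picture shows bar_21 in the gap with its top level with the deck (z 95 and 97, as for the deck itself) and the tab at 135 or less; the gap is closed. The lever is upright at full-frame px (314,214) in the top view. From the seated bar, the hinge works out at about (492.6,29.9). I'll push the lever to off from its chamber side.

Call:
move_arm(motion=[[0,0,0,0.015,0.0625,0,0.0],[0,0,0,0.0325,0.1125,0,0.0],[0,0,0,0.0325,0.13,0,0.0],[0,0,0,0.0325,0.13,0.025,0.0],[0,0,0,0.0325,0.13,0.075,0.0],[0,0,0,0.0325,0.13,0.1125,0.0],[0,0,0,0.0325,0.13,0.125,0.0],[0,0,0,0.0325,0.13,0.125,0.0]])

```text
clock: 12.9
eef_pos: [521.9, 28.4, 113.4]
tcp_rot: [-3.142, 0.001, 0.036]
contact_force: [0.5, 0.4, 0.8]
opening: -0.002
grasp_force: 0.0
```

```bash
python3 to.py 495 29 112 0.036
```

```text
t 12.9 tcp [521.9  28.4 113.4] [-3.1415e+00  7.0000e-04  3.5500e-02] F [0.5 0.4 0.8] open -0.2 q1,q6 [0.05 1.59]
rotvec [-0.      0.0007 -0.0005] shift [-26.8  -1.6   1.4]
```

In the tool's units: -0.022 m / 0.8 = -0.0275, -0.001 m / 0.8 = -0.0013.

Call:
move_arm(motion=[[0,0,0,-0.0075,-0.0013,0,0.0],[0,0,0,-0.015,-0.0013,0,0.0],[0,0,0,-0.02,-0.0013,0,0.0],[0,0,0,-0.0238,-0.0013,0,0.0],[0,0,0,-0.0275,-0.0013,0,0.0]])

```text
clock: 13.52
eef_pos: [500.5, 28.7, 113.9]
tcp_rot: [-3.142, -0.002, 0.036]
contact_force: [4.1, -0.0, -1.5]
opening: 0.003
grasp_force: 1.5
```

In the tool's units: -0.003 m / 0.8 = -0.0038, -0.0015 m / 0.8 = -0.0019.

Call:
move_arm(motion=[[0,0,0,-0.0019,0,0,0.0],[0,0,0,-0.0038,0,0,0.0],[0,0,0,-0.0038,0,0,0.0]])

```text
clock: 13.9
eef_pos: [497.0, 28.5, 113.4]
tcp_rot: [-3.142, -0.0, 0.036]
contact_force: [3.7, -0.1, 0.1]
opening: -0.002
grasp_force: 1.6
```

In the tool's units: -0.003 m / 0.8 = -0.0038, -0.0015 m / 0.8 = -0.0019.

Call:
move_arm(motion=[[0,0,0,-0.0019,0,0,0.0],[0,0,0,-0.0038,0,0,0.0],[0,0,0,-0.0038,0,0,0.0]])

```text
clock: 14.28
eef_pos: [496.3, 28.5, 114.2]
tcp_rot: [3.142, -0.005, 0.036]
contact_force: [9.4, -0.3, -1.5]
opening: -0.003
grasp_force: 3.9
```

The force rises at x of about 496.5, as predicted for the off stop. I'll press a bit more to be sure.

In the tool's units: -0.003 m / 0.8 = -0.0038, -0.0015 m / 0.8 = -0.0019.

Call:
move_arm(motion=[[0,0,0,-0.0019,0,0,0.0],[0,0,0,-0.0038,0,0,0.0],[0,0,0,-0.0038,0,0,0.0]])

```text
clock: 14.65
eef_pos: [495.7, 28.5, 114.9]
tcp_rot: [3.142, -0.01, 0.036]
contact_force: [14.8, 0.0, -1.8]
opening: -0.001
grasp_force: 6.2
```

In the tool's units: 0.1 m / 0.8 = 0.125, -0.08 m / 0.8 = -0.1.

Call:
move_arm(motion=[[0,0,0,0.015,0,0,0.0],[0,0,0,0.0175,0,-0.0375,0.0],[0,0,0,0.0175,0,-0.1,0.0],[0,0,0,0,0.125,-0.1,0.0],[0,0,0,0,0.125,-0.1,0.0]])

```text
clock: 15.28
eef_pos: [493.2, -72.9, 193.6]
tcp_rot: [-3.142, 0.002, 0.037]
contact_force: [0.1, -0.0, -0.3]
opening: 0.001
grasp_force: 0.0
```

```bash
cat > lev.py <<'E'
from h import *
from rig import grab_frame
for n in("top","side"):
    p,d=grab_frame(n); P=cloud(n,d)
    m=(P[...,2]>106)&(P[...,2]<142)&(np.abs(P[...,1]-32)<12)&(np.abs(P[...,0]-490)<40); q=P[m]
    if len(q)>2:
        c=q[np.argsort(-q[:,2])[:5]].mean(0); print(n,len(q),"tip",c.round(1),"lean",np.arctan2(c[0]-492.6,c[2]-97).round(2), "fit dx/dz",np.polyfit(q[:,2],q[:,0],1)[0].round(2))
E
python3 lev.py; python3 to.py 450 30 195 0.036
```

```text
top 23 tip [475.9  30.7 131.2] lean -0.45 fit dx/dz -0.62
side 31 tip [478.5  30.1 130.9] lean -0.39 fit dx/dz -0.54
t 15.38 tcp [492.8 -74.2 193. ] [3.1412e+00 2.9000e-03 3.3400e-02] F [ 0.6 -0.2  0.6] open 0.1 q1,q6 [-0.15  1.39]
rotvec [ 0.0003  0.0029 -0.0026] shift [ -39.3 -105.5   -1.9]
```

The lever is off: its slope dx/dz is about -0.55, which is tan 0.5. Now I'll go round to the front side and throw it on.

In the tool's units: -0.1045 m / 0.8 = -0.1306, -0.09 m / 0.8 = -0.1125.

Call:
move_arm(motion=[[0,0,0,-0.025,-0.0625,0,0.0],[0,0,0,-0.0513,-0.1125,0,0.0],[0,0,0,-0.0513,-0.1306,0,0.0],[0,0,0,-0.0513,-0.1306,0.025,0.0],[0,0,0,-0.0513,-0.1306,0.075,0.0],[0,0,0,-0.0513,-0.1306,0.0975,0.0],[0,0,0,-0.0513,-0.1306,0.1,0.0],[0,0,0,-0.0513,-0.1306,0.1,0.0]])

```text
clock: 16.38
eef_pos: [450.0, 31.4, 113.7]
tcp_rot: [3.142, 0.0, 0.036]
contact_force: [0.8, -0.1, 0.0]
opening: 0.0
grasp_force: 0.0
```

```bash
python3 to.py 485 29 113 0.036
```

```text
t 16.38 tcp [450.   31.4 113.7] [3.1416e+00 1.0000e-04 3.5900e-02] F [ 0.8 -0.1  0. ] open 0.0 q1,q6 [0.07 1.6 ]
rotvec [ 0.      0.0001 -0.0001] shift [34.8  3.7  0.7]
```

In the tool's units: 0.036 m / 0.8 = 0.045, 0.033 m / 0.8 = 0.0413.

Call:
move_arm(motion=[[0,0,0,0.0075,0.0025,0,0.0],[0,0,0,0.015,0.0038,0,0.0],[0,0,0,0.0225,0.0038,0,0.0],[0,0,0,0.03,0.0038,0,0.0],[0,0,0,0.0363,0.0038,0,0.0],[0,0,0,0.0413,0.0038,0,0.0],[0,0,0,0.045,0.0038,0,0.0],[0,0,0,0.045,0.0038,0,0.0]])

```text
clock: 17.38
eef_pos: [485.8, 29.7, 113.2]
tcp_rot: [3.142, 0.0, 0.036]
contact_force: [-1.3, 0.2, -0.3]
opening: 0.001
grasp_force: 0.7
```

In the tool's units: 0.003 m / 0.8 = 0.0038, 0.0015 m / 0.8 = 0.0019.

Call:
move_arm(motion=[[0,0,0,0.0019,0,0,0.0],[0,0,0,0.0038,0,0,0.0],[0,0,0,0.0038,0,0,0.0]])

```text
clock: 17.75
eef_pos: [488.6, 29.7, 113.3]
tcp_rot: [-3.142, 0.0, 0.036]
contact_force: [-3.1, 0.1, -0.1]
opening: 0.001
grasp_force: 1.3
```

In the tool's units: 0.003 m / 0.8 = 0.0038, 0.0015 m / 0.8 = 0.0019.

Call:
move_arm(motion=[[0,0,0,0.0019,0,0,0.0],[0,0,0,0.0038,0,0,0.0],[0,0,0,0.0038,0,0,0.0]])

```text
clock: 18.12
eef_pos: [490.0, 29.8, 113.1]
tcp_rot: [3.142, 0.004, 0.036]
contact_force: [-9.4, -0.6, 3.8]
opening: 0.0
grasp_force: 4.9
```

In the tool's units: 0.003 m / 0.8 = 0.0038, 0.0015 m / 0.8 = 0.0019.

Call:
move_arm(motion=[[0,0,0,0.0019,0,0,0.0],[0,0,0,0.0038,0,0,0.0],[0,0,0,0.0038,0,0,0.0]])

```text
clock: 18.5
eef_pos: [490.3, 29.8, 112.9]
tcp_rot: [3.142, 0.009, 0.036]
contact_force: [-18.1, 0.5, 13.3]
opening: -0.002
grasp_force: 11.2
```

In the tool's units: 0.19 m / 0.8 = 0.2375, 0.17 m / 0.8 = 0.2125.

Call:
move_arm(motion=[[0,0,0,-0.015,0,0,0.0],[0,0,0,-0.025,0,-0.0375,0.0],[0,0,0,-0.0375,0,-0.1,0.0],[0,0,0,-0.075,0.0625,-0.15,0.0],[0,0,0,-0.075,0.1375,-0.15,0.0],[0,0,0,-0.075,0.2125,-0.15,0.0],[0,0,0,-0.075,0.2375,-0.15,0.0],[0,0,0,-0.075,0.2375,-0.15,0.0]])

```text
clock: 19.5
eef_pos: [442.3, -163.7, 233.9]
tcp_rot: [3.141, -0.002, 0.033]
contact_force: [0.4, 0.4, -0.3]
opening: -0.002
grasp_force: 0.0
```

```bash
python3 lev.py; python3 to.py 450 30 195 0.036; python3 - <<'E'
from h import *
from rig import grab_frame
p,d=grab_frame("side"); cv2.imwrite("pics/end.png",cv2.resize(p[100:320,200:440],(800,733))[:600,:,::-1])
t,_=grab_frame("top"); cv2.imwrite("pics/endt.png",t[...,::-1])
E
```

```text
top 33 tip [506.9  35.3 131.4] lean 0.39 fit dx/dz 0.61
side 28 tip [508.6  32.6 131.4] lean 0.44 fit dx/dz 0.52
t 19.6 tcp [ 441.9 -161.9  233.6] [ 3.1415e+00 -1.2000e-03  3.5200e-02] F [-0.5 -0.4  0.5] open 0.0 q1,q6 [-0.35  1.18]
rotvec [ 0.0001 -0.0012 -0.0008] shift [  14.8 -191.5   38.6]
```

View pics/end.png

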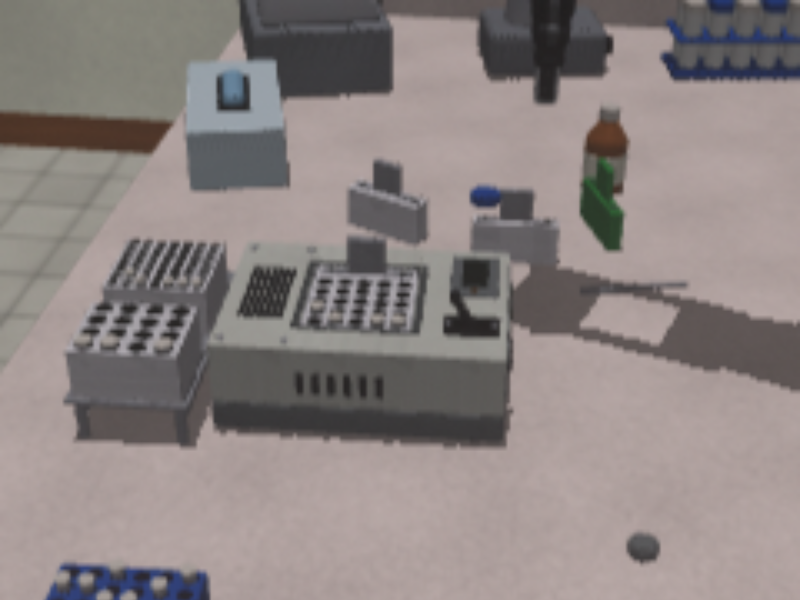

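View pics/endt.png

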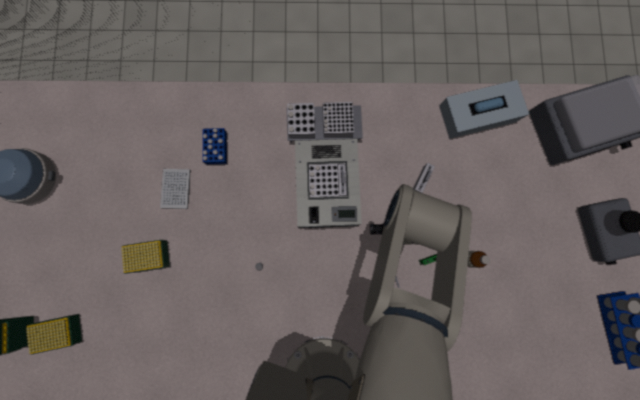

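The pictures show bar_21 seated with its tab standing above the deck at crop (367,253). The lever leans fully towards the chamber at crop (458,305), with a slope of about +0.55. The other two bars and the bystanders haven't moved, and the arm is clear.

```bash
python3 -c "
from rig import order;print(order.sign_off())"
```

```text
the job is handed in; nothing more can be done
None
```

I seated bar_21 fully in the gap (2 to 3 mm of play), left the other two bars on the bench, pushed the cutout lever to off and then fully on, and handed in at about 20 s; I didn't try bar_26, because that play rules out a gap wide enough for it.

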